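Find the rocking lid and press it home

TASK

One of the four identical lidded pots on the worktop has a lid that is not seated: it looks like the others but rocks. Press the lids lightly near the edge, one after another, until you find the one that rocks under the finger, then press that lid on its middle until it is fully home, and let go. Use the fingertips only, without hard blows: do not lift any lid, leave all lids lying level on their pots, and leave the tongs, the wooden stamp and the small jar alone.

Things in the scene. Friction and masses are not known exactly. Their poses are not given: they have to be found in the camera images.
- lid_a: One of four identical lids; which name is where, and which is loose, changes every time. Flat wooden disc 80 mm across, 9 mm thick, no knob, over a cork plug 58 mm across, 8 mm deep, reaching into its pot. Origin: centre of the plug's underside, z up; the top is 17 mm above it. At the start all four tops are level, 87 mm above the worktop. Mass about 60 g.
- lid_b: Another identical lid, as lid_a. Each lid lies loose on an upright white ceramic pot, 80 mm across, fixed to the worktop and on the lid's axis. A sound lid lies on the rim all round and does not give.
- lid_c: Another identical lid, as lid_a. The loose lid (any of the four) stands 4 mm proud of its rim, but its pot is 4 mm shorter, so its height does not tell. Pressed with 3 to 5 N about 25 mm off its middle, on any side, it dips there by about 2 mm until it meets the rim, and springs back level when let go.
- lid_d: Another identical lid, as lid_a. Pressed on its middle, the loose lid gives way at 7 to 10 N, slides 4 mm down until it lies on its rim (top then 83 mm above the worktop) and stays there. Pressed lightly off its middle it only tips onto the rim.
- tongs: Bystander: small bamboo tongs, 157x26x13 mm, lying near the front edge. Origin: centre of the underside, long axis x.
- stamp: Bystander: turned wooden stamp with a waist, 28 mm across, 62 mm high, standing near the front edge. Origin: centre of the underside.
- small_jar: Bystander: small glass jar with pebbles and a clip lid, 72x63x85 mm, standing behind the pots on the right. Origin: centre of the underside.

How it is judged:
By the outcome, as a careful person would: the job done as asked, in the order asked, and still so for the second after the job is handed in, with the robot touching nothing.
It also fails if it takes over 42 s, if anything falls off the work surface, if the arm or the gripper's body presses on something with over 40 N, if the wrist force passes 120 N, or if a joint passes its speed limit or range.

ROBOT

A 6-joint arm with a two-finger parallel gripper is mounted at the origin on a cart in front of the work surface, level with it; the furniture and walls round the work are solid. World frame = base frame: x ahead of the robot, y to its left, z up, the work surface at z = 0. Lengths are in mm, angles in degrees, forces in N, time in s.
With the tool pointing down it reaches from about 250 to 800 mm from the base axis. Payload 3.9 kg.
Tool frame: the origin (TCP) lies midway between the tips of the shut fingers; the grasp point (between the pads) lies 19 mm behind it; z points along the fingers, y is the direction in which the jaws open and shut (so a half turn about z gives the same grasp; the last joint's range is limited). The gripper opens to 85 mm and grips with 20 to 120 N. Pads are 22 mm wide; open, the fingers measure 114 mm over their backs; the gripper's body (76 mm by 85 mm) begins 54 mm behind the grasp point. The pads swing forward as they close: fully open they stand 13 mm farther back than shut.
Start: joints at [-64.63, 14.897, -7.913, 67.191, 0, 90], TCP at [224.942, -474.359, 231.304] pointing down, gripper open.
Joint ranges: [-159.42, 159.42], [-47.68, 98.78], [-73.54, 78.23], [-108.79, 121.32], [-90, 84.71], [-180, 180]. Speed limits (degrees/s): [147.25, 147.25, 180, 180, 180, 180].

INTERFACE

Orientations are given as [roll, pitch, yaw] about the fixed x, y, z axes, in that order (R = Rz(yaw) Ry(pitch) Rx(roll)).
In Python, from station import ctrl, viewer gives the robot as it stands.
- The arm moves only by the tool send_rows, never from a script. Its argument "series" is one flat list of numbers, 7 for each row, row after row: the shift along the tool's x, y, z in units of 25 mm (1.0 is 25 mm), then the turn, a rotation vector about the tool's x, y, z in units of 6 degrees (1.0 is 6 degrees), then the gripper command: -1 is fully open, 1 is shut, values between are in proportion. In form: [x, y, z, ax, ay, az, claw, x, y, z, ax, ay, az, claw, ...]. A call has 1 to 12 rows; each row shifts and turns the commanded pose from where the row before left it, along the tool's axes as they then stand; what a row does not reach is not made up. A row lasts 1/10 s, in which the tool goes at most 50 mm and 8.59 degrees, less where a joint would pass 70% of its speed; a pose out of reach is approached as far as the arm can. A call is refused whole if a number of a shift passes 1 or a number of a turn 1, either way. A call with a gripper value outside its range is refused whole. The fingers move at their own pace and stop on an object; the grip force is fixed at half the most. Time passes only in rows, so rows that do not move let the fingers close. It gives the time, the measured TCP pose, the force and the opening at its end, in the units of the state.
- ctrl.observe(): the state, without advancing time (a new reading comes with each control period).
- viewer.read_camera(name): name is "scene" or "side" or "wrist"; returns (picture, depth): 420x560x3 uint8, red, green, blue; 420x560 float32, mm along the optical axis (not along the pixel's ray), 0 where there is no reading.
- viewer.calibration(name): a dict with "fx", "fy", "cx", "cy" (pixels), "rvec" (rotation vector, rad) and "tvec" (3), from world to camera coordinates, as OpenCV has them; the wrist camera has in their place "T_tool_cam" (4x4, takes a point from camera to tool coordinates, whose origin is the TCP and whose axes are the flange's). Camera axes: x right, y down, z forward; pixel columns grow to the right and rows downward; lengths in mm; the calibration is good to about 2 mm. A picture is of the moment at which its call begins: read the wrist's pose just before it. calibration takes no time and is no camera call.
- ctrl.finish_job(): hands the job in, once; it reports no verdict.
The state is a dict: "time_s": time; "joints": joint angles; "dq": joint speeds; "joint_torque": joint torques, N m; "position": TCP position; "eef_rot": TCP orientation; "ft_force": force on the tool from outside, world axes, zero at the start; "torque": the same for the moment, N m; "grip_width": finger opening in mm.
Only numpy, scipy, OpenCV 4.12 (cv2) and the standard library are available. Lean on these libraries where they do the work, as an engineer would, in place of code of your own. Each camera call takes 0.05 s, during which the arm holds its last target. There are 200 camera calls.

## Working session

There is one attempt and no reset: what is moved stays moved. The work goes in short steps, Python scripts to look and compute and a tool call to move; the robot and the scene stay as the last step left them, time stands still between calls to the robot, and variables do not carry over. Pictures are saved under pics/ and viewed, about 8 in all and at most 12, crops included, and the job is handed in when it is done.

Besides the shell and the picture viewer there is one more tool, called after "Call:" as name(argument=value, ...), one argument or row to a line, values as JSON. send_rows: Moves the arm, as the interface text tells. Its arguments: {"type":"object","properties":{"series":{"type":"array"}},"required":["series"]}

```bash
mkdir -p pics; ls; python3 - <<'E'
from station import ctrl, viewer
import cv2,numpy as np
print(ctrl.observe())
for n in("scene","side"):
    p,d=viewer.read_camera(n); np.savez(f"pics/{n}.npz",p=p,d=d); c=viewer.calibration(n); print(n,c)
    cv2.imwrite(f"pics/{n}0.png",p[:,:,::-1])
E
```

```text
pics
{'time_s': 0.0, 'joints': array([-6.46283120e+01,  1.49343742e+01, -7.98656911e+00,  6.71914486e+01,
       -7.69662232e-05,  9.00016687e+01]), 'dq': array([-0.0377676 ,  0.026392  , -0.01901513, -0.02701471,  0.01792877,
       -0.02833823]), 'joint_torque': array([ 1.18703727e-03, -4.05688012e+01,  2.53917503e+01,  1.90188544e-02,
       -1.98703270e-05, -8.08784080e-06]), 'position': array([ 224.6570065 , -473.73156203,  230.4720089 ]), 'eef_rot': array([-1.79887608e+02,  8.02394690e-05,  2.53700194e+01]), 'ft_force': array([ 1.0970164 , -0.03784541,  0.48723333]), 'torque': array([-0.00924042,  0.0028862 ,  0.01457644]), 'grip_width': 85.02882224013787}
scene {'fx': 527.7074803172231, 'fy': 527.7074803172231, 'cx': 280.9721564758004, 'cy': 207.99791515192902, 'rvec': array([ 0.96783054, -2.25096821,  1.24018567]), 'tvec': array([351.8207886 , 286.74024239, 982.03443746])}
side {'fx': 421.2513836420981, 'fy': 421.2513836420981, 'cx': 278.79661120995877, 'cy': 213.8278697643664, 'rvec': array([ 2.13602084, -0.40235161,  0.19415249]), 'tvec': array([-508.00328757,  172.13499118, 1020.50881002])}
```

View pics/scene0.png

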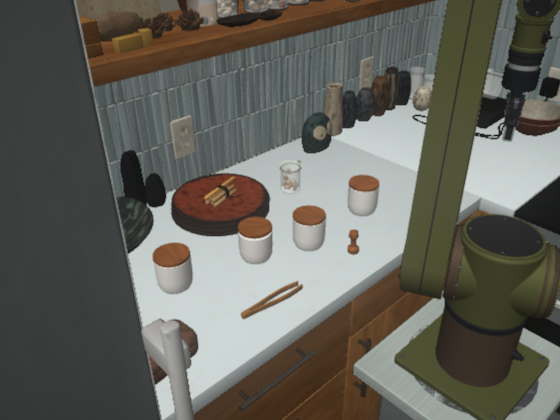

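View pics/side0.png

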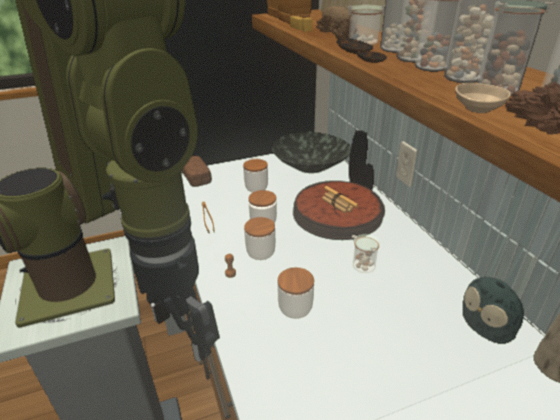

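The scene view shows the lids at about (172,254), (255,227), (309,215) and (363,184). In the side view they are at about (256,167), (263,200), (260,227) and (296,281). The tongs and stamp lie in front of the pots, the jar behind.

```bash
cat > h.py <<'E'
import cv2,numpy as np
from station import ctrl, viewer
def lids(p,seeds):
    h=cv2.cvtColor(p,cv2.COLOR_RGB2HSV); m=((h[...,1]>110)&((h[...,0]<15)|(h[...,0]>170))&(h[...,2]>60)).astype(np.uint8)
    out=[]
    n,l,s,c=cv2.connectedComponentsWithStats(m)
    for u,v in seeds:
        k=l[v,u]; ct=max(cv2.findContours((l==k).astype(np.uint8),0,1)[0],key=len)
        e=cv2.fitEllipse(cv2.convexHull(ct)); out.append((np.array(e[0]),s[k]))
    return out
def cast(px,K,R,t,z):   # R,t world->cam
    d=R.T@np.array([(px[0]-K['cx'])/K['fx'],(px[1]-K['cy'])/K['fy'],1]); o=-R.T@t
    return o+d*(z-o[2])/d[2]
E
python3 - <<'E'
from h import *
S={'scene':[(172,254),(255,227),(309,215),(363,184)],'side':[(256,167),(263,200),(260,227),(296,281)]}
for n in S:
    f=np.load(f'pics/{n}.npz');c=viewer.calibration(n);R=cv2.Rodrigues(c['rvec'])[0]
    for (e,s) in lids(f['p'],S[n]):
        w=cast(e,c,R,c['tvec'],84); u,v=e.round().astype(int); z=f['d'][v,u]
        q=R.T@(np.array([(e[0]-c['cx'])/c['fx'],(e[1]-c['cy'])/c['fy'],1])*z-c['tvec'])
        print(n,e.round(1),s,w.round(1),'depth pt',q.round(1))
E
```

```text
scene [170.8 254.4] [153 243  37  24 669] [567.8 273.1  84. ] depth pt [563.7 275.3  87.4]
scene [254.1 226.7] [238 216  34  22 578] [524.2  74.9  84. ] depth pt [520.3  78.   87.4]
scene [308.7 215. ] [293 206  32  19 487] [471.3 -51.4  84. ] depth pt [466.2 -46.1  88.7]
scene [363.5 182.8] [349 176  30  15 364] [ 480.2 -267.2   84. ] depth pt [ 476.1 -261.7   87.8]
side [255.  164.8] [244 160  23  11 208] [566.2 268.   84. ] depth pt [565.2 264.8  85.7]
side [261.8 197.8] [249 191  27  15 313] [521.6  71.5  84. ] depth pt [520.5  68.   86.3]
side [259.3 226.3] [245 218  29  18 423] [471.3 -54.9  84. ] depth pt [469.9 -59.6  87.5]
side [295.4 280.1] [278 268  35  25 681] [ 479.9 -270.1   84. ] depth pt [ 479.4 -271.4   85.2]
```

Call:
send_rows(
  series=[0,0,0.4,0,0,0.846,1,0,0,0.4,0,0,0.846,1,0,0,0.4,0,0,0.846,1,0,0,0.4,0,0,0.846,1,0,0,0.4,0,0,0.846,1,1,-0.8,0,0,0,0,1,1,-0.8,0,0,0,0,1,1,-0.8,0,0,0,0,1,1,-0.8,0,0,0,0,1,1,-0.8,0,0,0,0,1,1,-0.8,0,0,0,0,1,1,-0.8,0,0,0,0,1],
)

```text
time_s: 1.3
position: [400.6, -333.2, 180.9]
eef_rot: [-180.0, 0.0, -0.0]
ft_force: [-0.9, -0.5, -1.3]
grip_width: -0.1
```

```bash
cat > w.py <<'E'
from h import *
from scipy.spatial.transform import Rotation as Ro
def wrist(name):
    s=ctrl.observe(); p,d=viewer.read_camera('wrist'); c=viewer.calibration('wrist'); cv2.imwrite(f'pics/{name}.png',p[:,:,::-1])
    W=np.eye(4); W[:3,:3]=Ro.from_euler('xyz',s['eef_rot'],degrees=True).as_matrix(); W[:3,3]=s['position']
    M=W@c['T_tool_cam']; R=M[:3,:3].T; t=-R@M[:3,3]
    print(s['time_s'],s['position'].round(1),s['eef_rot'].round(2),s['ft_force'].round(2),s['grip_width'])
    h=cv2.cvtColor(p,cv2.COLOR_RGB2HSV); m=((h[...,1]>110)&((h[...,0]<15)|(h[...,0]>170))&(h[...,2]>60)).astype(np.uint8)
    for ct in cv2.findContours(m,0,1)[0]:
        if cv2.contourArea(ct)>1500:
            e=cv2.fitEllipse(cv2.convexHull(ct)); w=cast(e[0],c,R,t,87); z=t@[0,0,0] if 0 else (R@w+t)[2]
            print(np.round(e[0]),np.array(e[1]).round(),'dia',(np.array(e[1])*z/c['fx']).round(1),w.round(1), 'depth',z.round(1),d[int(min(e[0][1],419)),int(min(e[0][0],559))] if 0<=e[0][1]<420 and 0<=e[0][0]<560 else None)
E
python3 -c "
from w import *; wrist('w1')"
```

```text
1.3 [ 400.6 -333.2  180.9] [-1.7997e+02  4.0000e-02 -1.0000e-02] [-0.88 -0.47 -1.31] -0.1090898368064197
[181.  89.] [116. 122.] dia [75.9 80.4] [ 487.1 -268.    87. ] depth 223.5 222.0312
```

View pics/w1.png

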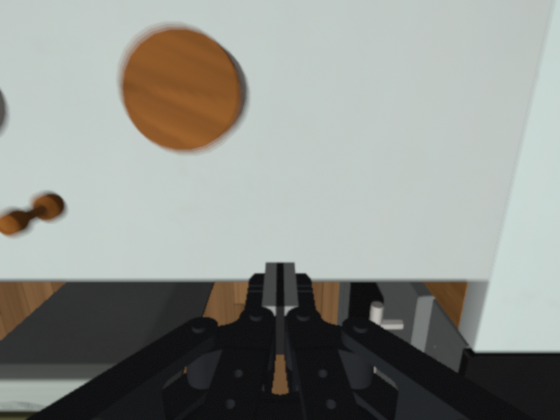

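The wrist view shows the P4 lid whole at (181,89) and the stamp at (35,210). The image is blurred because the arm was still moving. I'll move closer, settle and look again.

Call:
send_rows(
  series=[0.5,-0.9,0.3,0,0,0,1,0.5,-0.9,0.3,0,0,0,1,0.4,-0.8,0.3,0,0,0,1,0,0,0,0,0,0,1,0,0,0,0,0,0,1],
)

```text
time_s: 1.85
position: [434.6, -269.2, 158.5]
eef_rot: [-180.0, 0.1, 0.1]
ft_force: [0.2, 0.3, 0.5]
grip_width: -0.3
```

```bash
python3 -c "
from w import *; wrist('w2');wrist('w3')"
```

```text
1.85 [ 434.6 -269.2  158.5] [-1.8e+02  7.0e-02  5.0e-02] [0.17 0.34 0.5 ] -0.2564585231092981
[280. 149.] [124. 124.] dia [77.6 77.9] [ 485.6 -268.6   87. ] depth 213.9 212.94101
1.9 [ 434.7 -269.8  158.8] [ 1.7997e+02  2.0000e-02 -1.0000e-02] [-0.34  0.45  0.13] -0.12573115034253374
[279. 149.] [123. 124.] dia [77.7 77.9] [ 485.6 -268.6   87. ] depth 214.4 214.20804
```

Call:
send_rows(
  series=[0.49,0,0.8,0,0,0,1,0.49,0,0.8,0,0,0,1,0,0,0.7,0,0,0,1,0,0,0.3,0,0,0,1,0,0,0,0,0,0,1,0,0,0,0,0,0,1],
)

```text
time_s: 2.55
position: [459.4, -270.1, 94.4]
eef_rot: [180.0, -0.0, -0.1]
ft_force: [0.3, 0.4, 0.1]
grip_width: -0.3
```

Call:
send_rows(
  series=[0,0,0.06,0,0,0,1,0,0,0.06,0,0,0,1,0,0,0,0,0,0,1],
)

```text
time_s: 2.85
position: [459.6, -269.5, 91.2]
eef_rot: [180.0, -0.0, -0.0]
ft_force: [0.6, 0.4, -0.5]
grip_width: -0.4
```

Call:
send_rows(
  series=[0,0,0.04,0,0,0,1,0,0,0.04,0,0,0,1,0,0,0.04,0,0,0,1,0,0,0,0,0,0,1],
)

```text
time_s: 3.25
position: [459.4, -269.3, 87.6]
eef_rot: [-180.0, 0.0, -0.0]
ft_force: [0.4, 0.3, -0.1]
grip_width: 0.1
```

Call:
send_rows(
  series=[0,0,0.04,0,0,0,1,0,0,0,0,0,0,1],
)

```text
time_s: 3.45
position: [459.6, -269.4, 87.1]
eef_rot: [180.0, -0.0, -0.0]
ft_force: [-1.8, 0.6, 2.8]
grip_width: -0.1
```

Call:
send_rows(
  series=[0,0,0.02,0,0,0,1,0,0,0,0,0,0,1],
)

```text
time_s: 3.65
position: [459.6, -269.4, 87.1]
eef_rot: [180.0, -0.0, -0.0]
ft_force: [-2.0, 0.6, 6.8]
grip_width: 0.1
```

Call:
send_rows(
  series=[0,0,0.02,0,0,0,1,0,0,0,0,0,0,1],
)

```text
time_s: 3.85
position: [459.6, -269.4, 87.0]
eef_rot: [180.0, -0.0, -0.0]
ft_force: [-2.1, 2.1, 9.9]
grip_width: -0.1
```

P4 is sound: the force rose to 10 N with no dip. Next I'll lift off and go to P3.

Call:
send_rows(
  series=[0,0,-0.2,0,0,0,1,0,0,-0.9,0,0,0,1,0,-0.9,-0.9,0,0,0,1,0,-1,0,0,0,0,1,0,-1,0,0,0,0,1,-0.2,-1,0,0,0,0,1,-0.2,-1,0,0,0,0,1,0,-1,0,0,0,0,1,0,-1,0,0,0,0,1,0,-1,0,0,0,0,1,-0.4,-0.7,0,0,0,0,1,-0.2,0,0,0,0,0,1],
)

```text
time_s: 5.05
position: [433.6, -52.8, 135.7]
eef_rot: [-180.0, 0.1, 0.2]
ft_force: [-0.5, 0.4, 0.6]
grip_width: -0.2
```

Call:
send_rows(
  series=[0,0,0,0,0,0,1,0,0,0,0,0,0,1],
)

```text
time_s: 5.25
position: [434.9, -55.0, 135.9]
eef_rot: [180.0, -0.0, -0.0]
ft_force: [0.9, 1.7, -0.2]
grip_width: -0.4
```

```bash
python3 -c "
from w import *; wrist('w4')"
```

```text
5.25 [434.9 -55.  135.9] [ 1.7997e+02 -4.0000e-02 -5.0000e-02] [ 0.93  1.73 -0.25] -0.3848818150316771
[277. 171.] [133. 135.] dia [76.6 77.5] [477.1 -52.7  87. ] depth 195.6 195.7704
[37. 76.] [137. 170.] dia [71.8 89.5] [528.1  72.9  87. ] depth 178.8 178.22496
```

Call:
send_rows(
  series=[0.35,0,0.6,0,0,0,1,0.33,-0.08,0.7,0,0,0,1,0,0,0.36,0,0,0,1,0,0,0.16,0,0,0,1,0,0,0,0,0,0,1,0,0,0,0,0,0,1],
)

```text
time_s: 5.9
position: [451.4, -52.6, 90.6]
eef_rot: [180.0, -0.0, -0.0]
ft_force: [0.3, 0.5, 0.3]
grip_width: 0.4
```

Call:
send_rows(
  series=[0,0,0.04,0,0,0,1,0,0,0.04,0,0,0,1,0,0,0,0,0,0,1],
)

```text
time_s: 6.2
position: [451.6, -52.4, 88.5]
eef_rot: [180.0, -0.0, -0.0]
ft_force: [0.2, -0.3, -0.5]
grip_width: 0.1
```

Call:
send_rows(
  series=[0,0,0.04,0,0,0,1,0,0,0.03,0,0,0,1,0,0,0,0,0,0,1],
)

```text
time_s: 6.5
position: [451.7, -52.4, 87.0]
eef_rot: [180.0, -0.0, -0.0]
ft_force: [-2.0, 0.1, 4.7]
grip_width: -0.1
```

Call:
send_rows(
  series=[0,0,0.02,0,0,0,1,0,0,0,0,0,0,1],
)

```text
time_s: 6.7
position: [451.7, -52.4, 87.0]
eef_rot: [180.0, -0.0, -0.0]
ft_force: [-2.1, 1.1, 8.5]
grip_width: -0.1
```

P3 is sound too: 8.5 N with no dip. Next is P2.

Call:
send_rows(
  series=[0,0,-0.2,0,0,0,1,0,0,-0.9,0,0,0,1,0.3,-0.9,-0.9,0,0,0,1,0.3,-1,0,0,0,0,1,0.3,-1,0,0,0,0,1,0.3,-1,0,0,0,0,1,0.2,-0.8,0,0,0,0,1,0,-0.3,0,0,0,0,1,0,0,0,0,0,0,1,0,0,0,0,0,0,1],
)

```text
time_s: 7.7
position: [485.8, 34.4, 136.6]
eef_rot: [-178.2, 0.1, 2.9]
ft_force: [1.2, -0.3, 0.0]
grip_width: 0.1
```

```bash
python3 -c "
from w import *; wrist('w5')"
```

```text
7.7 [485.8  34.4 136.6] [-1.7817e+02  8.0000e-02  2.9200e+00] [ 1.19 -0.3   0.05] 0.07417110933352328
[424. 266.] [128. 135.] dia [80.4 84.4] [472.2 -54.2  87. ] depth 213.3 211.54434
[219. 166.] [130. 138.] dia [75.1 79.3] [528.6  73.9  87. ] depth 196.3 196.02548
```

```bash
python3 -c "
from w import *; o=ctrl.observe(); print({k:np.round(v,2) for k,v in o.items()}); wrist('w6')"
```

```text
{'time_s': np.float64(7.75), 'joints': array([  2.85,  14.86, -22.94,  52.26,   1.83, 179.93]), 'dq': array([-0.1 , -0.15, -0.  , -0.07,  0.12, -0.  ]), 'joint_torque': array([  0.14, -37.9 ,  22.96,   0.  ,   0.13,  -0.  ]), 'position': array([485.84,  34.42, 136.66]), 'eef_rot': array([-1.7817e+02,  6.0000e-02,  2.9100e+00]), 'ft_force': array([-0.8 , -0.17,  0.44]), 'torque': array([-0.04,  0.02,  0.02]), 'grip_width': np.float64(0.19)}
7.75 [485.8  34.4 136.7] [-1.7817e+02  6.0000e-02  2.9100e+00] [-0.8  -0.17  0.44] 0.18749389431239727
[423. 265.] [127. 135.] dia [79.8 84.4] [472.5 -53.8  87. ] depth 213.3 213.89217
[219. 166.] [130. 137.] dia [75.1 79.3] [528.6  74.   87. ] depth 196.5 196.08144
```

View pics/w5.png

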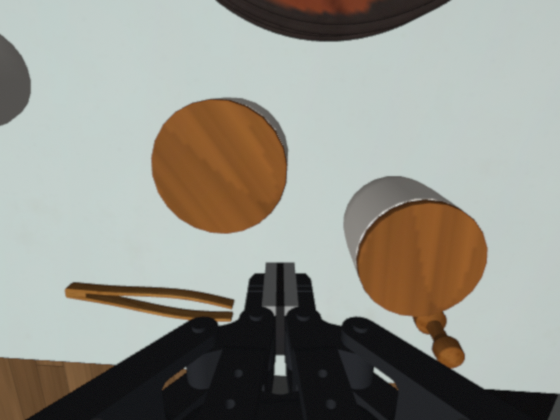

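Joint 6 sits at its 180° limit, because yaw = 180 + j1 − j6, so the move fell short. I'll level the tool and turn it to a positive yaw. In the picture the P2 lid is at (219,166), the tongs at (150,300), and P3 on the right is undisturbed.

Call:
send_rows(
  series=[0,0,0,-0.305,0,0,1,0,0,0,0,0,-1,1,0,0,0,0,0,-1,1,0,0,0,0,0,-1,1,0,0,0,0,0,-1,1,0,0,0,0,0,-1,1,0,0,0,0,0,-1,1,0,0,0,0,0,0,1],
)

```text
time_s: 8.6
position: [486.6, 29.3, 137.0]
eef_rot: [-179.8, -0.1, 39.3]
ft_force: [0.4, 1.1, 0.4]
grip_width: -0.3
```

Call:
send_rows(
  series=[0.7,-0.2,0.5,0,0,0,1,0.73,-0.12,0.7,0,0,0,1,0,0,0.4,0,0,0,1,0,0,0.2,0,0,0,1,0,0,0,0,0,0,1,0,0,0,0,0,0,1],
)

```text
time_s: 9.2
position: [508.8, 58.5, 92.1]
eef_rot: [-179.8, -0.1, 39.3]
ft_force: [0.3, 0.4, 0.0]
grip_width: -0.4
```

Call:
send_rows(
  series=[0,0,0.04,0,0,0,1,0,0,0.04,0,0,0,1,0,0,0,0,0,0,1],
)

```text
time_s: 9.5
position: [509.3, 58.6, 90.4]
eef_rot: [-179.8, -0.2, 39.3]
ft_force: [-0.3, 0.0, -1.0]
grip_width: -0.1
```

Call:
send_rows(
  series=[0,0,0.04,0,0,0,1,0,0,0.04,0,0,0,1,0,0,0.04,0,0,0,1,0,0,0,0,0,0,1],
)

```text
time_s: 9.9
position: [509.2, 58.8, 86.9]
eef_rot: [-179.8, -0.1, 39.4]
ft_force: [-0.6, -0.5, 0.2]
grip_width: -0.1
```

Call:
send_rows(
  series=[0,0,0.03,0,0,0,1,0,0,0,0,0,0,1],
)

```text
time_s: 10.1
position: [509.2, 58.8, 86.3]
eef_rot: [-179.8, -0.2, 39.4]
ft_force: [-0.6, -0.3, 0.2]
grip_width: -0.1
```

Call:
send_rows(
  series=[0,0,0.03,0,0,0,1,0,0,0,0,0,0,1],
)

```text
time_s: 10.3
position: [509.3, 58.7, 85.6]
eef_rot: [-179.8, -0.2, 39.4]
ft_force: [-0.5, -0.2, 1.5]
grip_width: 0.1
```

Call:
send_rows(
  series=[0,0,0.03,0,0,0,1,0,0,0,0,0,0,1],
)

```text
time_s: 10.5
position: [509.3, 58.8, 85.3]
eef_rot: [-179.8, -0.2, 39.4]
ft_force: [-1.8, -0.3, 4.9]
grip_width: 0.2
```

P2 dips about 1.7 mm at 3–5 N before meeting the rim, where the others stopped at 87.0, so it is the one that rocks. I'll lift off and look at the centre again before pressing.

Call:
send_rows(
  series=[0,0,-0.06,0,0,0,1,0,0,-0.1,0,0,0,1,0,0,-0.5,0,0,0,1,-0.5,0,-0.9,0,0,0,1,-0.4,0,-0.4,0,0,0,1,0,0,0,0,0,0,1,0,0,0,0,0,0,1],
)

```text
time_s: 11.2
position: [491.8, 44.2, 133.5]
eef_rot: [-179.8, -0.2, 39.3]
ft_force: [0.4, -0.2, -0.9]
grip_width: -0.1
```

```bash
python3 -c "
from w import *; wrist('w7')"
```

```text
11.2 [491.8  44.2 133.5] [-179.77   -0.19   39.34] [ 0.45 -0.23 -0.87] -0.059170402310812865
[378. 329.] [ 84. 109.] dia [56.4 72.9] [483.3 -47.6  87. ] depth 228.1 109.915245
[277. 162.] [136. 138.] dia [76.8 77.6] [527.7  76.3  87. ] depth 191.7 190.89545
[490.  43.] [160. 238.] dia [ 80.6 120.2] [642.9  31.4  87. ] depth 171.6 208.02972
```

Wrist and fixed-camera centres differ by about 4.5 mm in a direction that turns with the tool, so this is wrist camera bias. I take the centre as (524.5, 74).

Call:
send_rows(
  series=[0.9,-0.1,0.4,0,0,0,1,0.87,0,0.6,0,0,0,1,0,0,0.44,0,0,0,1,0,0,0.2,0,0,0,1,0,0,0,0,0,0,1,0,0,0,0,0,0,1],
)

```text
time_s: 11.85
position: [523.7, 74.0, 92.8]
eef_rot: [-179.7, -0.1, 39.3]
ft_force: [0.4, 0.0, 0.0]
grip_width: 0.0
```

Call:
send_rows(
  series=[0,0,0.04,0,0,0,1,0,0,0.04,0,0,0,1,0,0,0.04,0,0,0,1,0,0,0,0,0,0,1],
)

```text
time_s: 12.25
position: [524.4, 74.4, 90.0]
eef_rot: [-179.8, -0.2, 39.4]
ft_force: [-0.1, -0.2, -0.2]
grip_width: -0.4
```

Call:
send_rows(
  series=[0,0,0.03,0,0,0,1,0,0,0,0,0,0,1],
)

```text
time_s: 12.45
position: [524.4, 74.5, 89.1]
eef_rot: [-179.8, -0.2, 39.4]
ft_force: [0.2, 0.5, -0.2]
grip_width: 0.1
```

Call:
send_rows(
  series=[0,0,0.04,0,0,0,1,0,0,0.04,0,0,0,1,0,0,0.02,0,0,0,1,0,0,0,0,0,0,1],
)

```text
time_s: 12.85
position: [524.5, 74.5, 86.9]
eef_rot: [-179.8, -0.2, 39.4]
ft_force: [-0.1, -0.6, 2.5]
grip_width: 0.0
```

Call:
send_rows(
  series=[0,0,0.02,0,0,0,1,0,0,0.02,0,0,0,1,0,0,0,0,0,0,1],
)

```text
time_s: 13.15
position: [524.5, 74.5, 86.1]
eef_rot: [-179.8, -0.2, 39.4]
ft_force: [-1.0, 0.2, 6.2]
grip_width: 0.3
```

Call:
send_rows(
  series=[0,0,0.02,0,0,0,1,0,0,0.02,0,0,0,1,0,0,0,0,0,0,1],
)

```text
time_s: 13.45
position: [524.5, 74.5, 85.1]
eef_rot: [-179.8, -0.2, 39.4]
ft_force: [-1.7, -0.3, 5.3]
grip_width: 0.3
```

Call:
send_rows(
  series=[0,0,0.03,0,0,0,1,0,0,0.03,0,0,0,1,0,0,0,0,0,0,1],
)

```text
time_s: 13.75
position: [524.5, 74.5, 83.6]
eef_rot: [-179.8, -0.2, 39.4]
ft_force: [-0.8, -0.2, 5.1]
grip_width: -0.2
```

Call:
send_rows(
  series=[0,0,0.03,0,0,0,1,0,0,0.02,0,0,0,1,0,0,0,0,0,0,1],
)

```text
time_s: 14.05
position: [524.5, 74.5, 83.0]
eef_rot: [-179.8, -0.2, 39.4]
ft_force: [-3.7, -1.2, 9.9]
grip_width: 0.2
```

Call:
send_rows(
  series=[0,0,0.02,0,0,0,1,0,0,0.02,0,0,0,1,0,0,0,0,0,0,1],
)

```text
time_s: 14.35
position: [524.5, 74.5, 83.0]
eef_rot: [-179.8, -0.2, 39.4]
ft_force: [-4.6, -0.7, 16.8]
grip_width: 0.3
```

The lid is firmly home: 83.0 mm, and 17 N gives no more travel. Now I'll release, rise and check it.

Call:
send_rows(
  series=[0,0,-0.1,0,0,0,1,0,0,-0.2,0,0,0,1,0,0,-0.8,0,0,0,1,-0.5,0,-1,0,0,0,1,-0.8,0,-1,0,0,0,1,-0.5,0,-0.5,0,0,0,1,0,0,0,0,0,0,1,0,0,0,0,0,0,1,0,0,0,0,0,0,1],
)

```text
time_s: 15.25
position: [489.5, 45.8, 169.5]
eef_rot: [-179.7, -0.1, 39.4]
ft_force: [-0.5, 0.1, 0.3]
grip_width: 0.1
```

```bash
python3 - <<'E'
from w import *
wrist('w8'); s=ctrl.observe(); p,d=viewer.read_camera('wrist'); c=viewer.calibration('wrist')
W=np.eye(4); W[:3,:3]=Ro.from_euler('xyz',s['eef_rot'],degrees=True).as_matrix(); W[:3,3]=s['position']
M=W@c['T_tool_cam']
v,u=np.mgrid[0:420:1,0:560:1]; P=np.stack([(u-c['cx'])/c['fx']*d,(v-c['cy'])/c['fy']*d,d],-1).reshape(-1,3)@M[:3,:3].T+M[:3,3]
for n,x,y in[('P2',526,75),('P3',475,-52)]:
    q=P[(np.hypot(P[:,0]-x,P[:,1]-y)<32)&(P[:,2]>70)&(P[:,2]<100)]
    if len(q)>50: print(n,len(q),'z',np.median(q[:,2]),'slope',np.linalg.lstsq(np.c_[q[:,:2]-[x,y],np.ones(len(q))],q[:,2],rcond=None)[0])
E
```

```text
15.25 [489.5  45.8 169.5] [-1.7971e+02 -9.0000e-02  3.9370e+01] [-0.47  0.15  0.29] 0.10390178627178996
[367. 301.] [ 81. 100.] dia [62.8 77.5] [479.5 -48.7  87. ] depth 263.1 263.80374
[281. 150.] [115. 115.] dia [76.2 76.4] [527.8  76.3  87. ] depth 225.3 228.96056
[477.  45.] [157. 226.] dia [ 94.1 135.9] [650.7  25.3  87. ] depth 204.4 240.43147
P2 7109 z 83.68460621386012 slope [-1.03564168e-03 -2.12661441e-03  8.36858648e+01]
P3 3560 z 87.84111291204245 slope [-1.23707910e-03 -1.23522545e-03  8.78571671e+01]
```

View pics/w8.png

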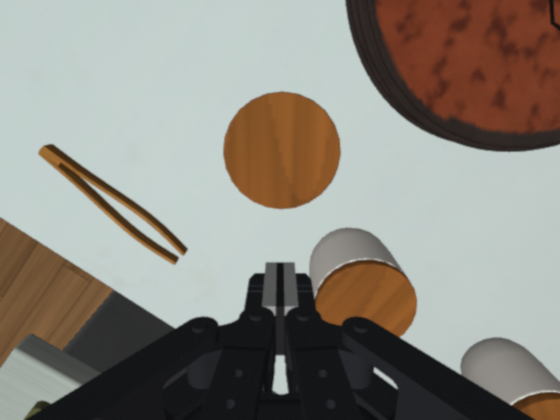

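The P2 lid at (281,150) lies level, 4 mm below P3's top, and the tongs at (115,205) have not moved. I'm handing the job in.

```bash
python3 -c "
from station import ctrl; print(ctrl.finish_job())"
```

```text
the job is handed in; nothing more can be done
None
```

I found the loose lid and pressed it home. It was the third one I tried, at about (524, 74) mm. The job was handed in at about 15.4 s with the arm raised clear.

- **Finding it:** I pressed lids near the edge, working from the robot's right. The first (y ≈ -268) and second (y ≈ -53) were firm at 87.0 mm, with up to 10 N and 8.5 N on them. The third (y ≈ 74) dipped to 85.3 mm at about 5 N, so I left the fourth (y ≈ 270) untouched.
- **Pressing it home:** On its middle it began to give at a measured 6 N. It slid down and stopped firm at 83.0 mm, with up to 17 N giving no more travel.
- **Last check:** The wrist camera's depth showed the lid level, within 0.2 % slope. It sits 4.2 mm below its neighbour (83.7 against 87.8 mm). In the last picture the tongs had not moved; the stamp and jar were out of view, but the arm never went near them at low height.

**What disagreed or failed:**
- The wrist camera placed the lids about 4.5 mm further along the tool's x axis than the fixed cameras did, and I corrected for this. It also means the edge presses were about 21 mm off the middle, not 25.
- On the way to the third lid, joint 6 reached its range end and stopped the move short while the arm was clear of everything. I turned the tool and carried on.

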